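Clamp the large disc in the assembly fixture

TASK

Lay the larger of the two loose aluminium discs flat on the dark fixture plate, bridge handle up, and slide it home so that its rim touches both steel stop posts; set it down, do not drop it. Then push the toggle clamp's black handle all the way down onto its stop, past the dead point, so that the clamp locks with its pad holding the disc in place. Leave the smaller disc and the other things on the table where they are.

Things in the scene. Friction and masses are not known exactly. Their poses are not given: they have to be found in the camera images.
- disc: Larger loose disc: aluminium, 130 mm diameter, 10 mm thick, about 0.4 kg, lying flat. Origin at the centre of its underside, z up. On top, centred, a bridge handle along the disc's x axis: a bar 60 mm long, 14 mm wide (y), spanning 32 to 46 mm above the origin, on a 10 mm leg at each end, open beneath. Same when turned half round.
- small_disc: Smaller loose disc, a bystander: aluminium, 90 mm diameter, 10 mm thick, a similar bridge handle 50 mm long, top 46 mm up. Origin at the centre of its underside. Must stay where it is. Which of the two discs lies nearer the robot varies.
- fixture: Fixture, fixed to the table (place and yaw vary). Origin at table height under the disc's home point. Smooth dark base plate 20 mm thick, x -85 to 85, y -80 to 225 mm. Two steel stop posts, 20 mm diameter, tops 42 mm above the table, at x = 57.4, y = +48.3 and -48.3 mm. The toggle clamp stands at y = 137 to 207 mm; its arm points to -y, its handle to +y when closed; both swing in the plane x = 0.
- home (a point): Home point on the top face of the plate, 20 mm above the table: the centre of the disc's underside when it lies flat with its rim on both stop posts. Axes as fixture. A disc slid along +x towards the posts ends here.
- pivot (a point): Axis of the clamp handle, along the fixture's x, at x = 0, y = 192 mm in fixture, 78 mm above the table, between two steel cheeks (33 mm apart outside, tops 92 mm above the table).
- grip (a point): Point on the axis of the handle's black round grip (22 mm diameter, from 46 to 128 mm from the pivot), 95 mm from pivot. Moves with the handle: high when open, 78 mm above the table and level with the pivot when locked. Nothing tall stands under or beside the grip.
- handle (a joint): Handle angle, rad, growing as it is pushed to the fixture's +y and down; it stands 1.35 minus this above horizontal. Starts near 0 (steep) and rests there; light to push, it may sink by its weight once well over. With the disc home the pad meets it at about 0.95, the push rises to about 3 N, dead point at 1.21; past it the handle is driven to its stop at 1.35 (horizontal) and stays. Let go sooner, it springs back part way.
- pad: Sprung rubber pad, 17 mm diameter, under the tip of the clamp arm, driven by the handle. Origin on the arm's centre line, the foot 37.5 mm below it. Locked, it presses with about 13 N on the disc, 54 mm from its centre on the fixture's +y side. At the start the arm stands steeply up, the pad at least 60 mm to +y of the home point.
- wrench: Bystander: steel wrench 160 mm long lying to the robot's left, beyond the handle's end. Origin at its middle, on the underside.
- screwdriver: Bystander: screwdriver with black handle, 190 mm long, lying beyond the fixture.
- bottle: Bystander: white plastic bottle, 56 mm diameter, 140 mm tall, standing beyond the fixture. Origin at its underside.
- jar: Bystander: glass jar with steel cap, 60 mm diameter, 75 mm tall, standing beyond the discs. Origin at its underside.
- tank: Bystander: white moulded plastic block 100 x 80 mm, about 90 mm tall, to the robot's right of the discs. Origin at its underside.
- hanger: Bystander: clear plastic strip 160 x 35 mm (60 mm wide at one end), 6 mm thick, lying beyond the fixture.
Not all that is in view belongs to the job. Leave any blue or purple look-alike of the disc alone.

How it is judged:
On the way, in this order (a step that is already met when the one before it is completed fails the run):
1. the larger disc lies flat on the fixture plate, home against both stop posts, with the clamp still open (horizontal distance between disc and home below 0.005 m and angle between disc's own z axis and vertical below 0.04 rad and z of disc in the frame of home below 0.003 m and value of joint handle below 0.6 rad), for 0.2 s.
2. the handle is past the dead point on its stop and the pad presses on the disc (value of joint handle above 1.28 rad and contact force between pad and disc above 5 N), for 0.2 s.
At the end, for the whole second after the job is handed in: Larger disc at rest, flat on the plate (tilt under 0.04 rad, under 3 mm above it), centre within 5 mm of home; handle locked past the dead point (joint above 1.28 of 1.35), pad pressing the disc with over 5 N; smaller disc within 20 mm of where it was (all of step 2 and horizontal distance between disc and home below 0.005 m and angle between disc's own z axis and vertical below 0.04 rad and z of disc in the frame of home below 0.003 m and linear speed of disc below 0.02 m/s and distance of small_disc from where it was at the start of the episode below 0.02 m); the robot touches nothing.
It fails at once if the larger disc falls freely or is thrown (faster than 0.6 m/s while not touched by the fingers) (linear speed of disc above 0.6 m/s and contact force between the fingers and disc below 0.05 N).
It fails at once if the smaller disc is moved by more than 20 mm (distance of small_disc from where it was at the start of the episode above 0.02 m).
It fails at once if another thing on the table is moved by more than 30 mm (distance of any of wrench, screwdriver, bottle, jar, tank, hanger from where it was at the start of the episode above 0.03 m).
It also fails if it takes over 48 s, if anything falls off the work surface, if the arm or the gripper's body presses on something with over 40 N, if the wrist force passes 120 N, or if a joint passes its speed limit or range.

ROBOT

A 6-joint arm with a two-finger parallel gripper is mounted at the origin on the work surface. World frame = base frame: x ahead of the robot, y to its left, z up, the work surface at z = 0. Lengths are in m, angles in rad, forces in N, time in s.
With the tool pointing down it reaches from about 0.375 to 0.925 m from the base axis. Payload 5.7 kg.
Tool frame: the origin (TCP) lies between the finger pads; the fingertips stand ahead of it and the grasp point (between the pads) lies 5 mm behind it (manip.tips_ahead is the z of the fingertips in the tool frame, in m); z points along the fingers, y is the direction in which the jaws open and shut (so a half turn about z gives the same grasp; the last joint's range is limited). The gripper opens to 85 mm and grips with 20 to 120 N. Pads are 22 mm wide; open, the fingers measure 114 mm over their backs; the gripper's body (76 mm by 85 mm) begins 54 mm behind the grasp point. The pads swing forward as they close: fully open they stand 13 mm farther back than shut.
Start: joints at [-1.436, 0.359, 1.51, -0, 1.272, -0.115], TCP at [0.148, -0.581, 0.245] pointing down, gripper open.
Joint ranges: [-2.97, 2.97], [-1.01, 2.36], [0.21, 2.38], [-0.96, 4.11], [0.2, 2.71], [-2.98, 2.98]. Speed limits (rad/s): [2.39, 2.39, 3.14, 3.14, 3.14, 3.14].

INTERFACE

Orientations are given as a unit quaternion [x, y, z, w].
In Python, from rig import manip gives the robot as it stands.
- The arm moves only by the tool step_arm, never from a script. Its argument "motion" is a list that holds one entry, the list of rows, each a list of 5 numbers: the shift along the tool's x, y, z in cm, then the turn about the tool's z in degrees, then the gripper command: -1 is fully open, 1 is shut, values between are in proportion. In form: [[[x, y, z, twist, gripper], ...]]. A call has 1 to 5 rows; each row shifts and turns the pose as measured when the row begins, along the tool's axes as they then stand; what a row does not reach is not made up. A row lasts 1/8 s, in which the tool goes at most 62.5 mm and 10.7 degrees, less where a joint would pass 70% of its speed; a pose out of reach is approached as far as the arm can. A call is refused whole if a number of a shift passes 6.25 or a number of a turn 10.7, either way. A call with a gripper value outside its range is refused whole. The fingers move at their own pace and stop on an object; "newtons" is the grip in N (left out, the last holds). Time passes only in rows, so rows that do not move let the fingers close. It gives the time, the measured TCP pose, the force and the opening at its end, in the units of the state.
- manip.state(): the state, without advancing time (a new reading comes with each control period).
- manip.read_camera(name): name is "scene" or "top"; returns the picture (384x512x3 uint8, red, green, blue); there is no depth.
- manip.camera_info(name): a dict with "mtx" (3x3 intrinsics, pixels), "dist_coeffs" ([k1, k2, p1, p2, k3] as OpenCV has them; the pictures are not rectified), "camera_from_world" (4x4, takes a point from world to camera coordinates). Camera axes: x right, y down, z forward; pixel columns grow to the right and rows downward; lengths in m; the calibration is good to about 2 mm. A picture is of the moment at which its call begins. camera_info takes no time and is no camera call.
- manip.job_done(): hands the job in, once; it reports no verdict.
The state is a dict: "clock": time; "q": joint angles; "joint_velocities": joint speeds; "tau": joint torques, N m; "eef_pos": TCP position; "eef_rot": TCP orientation; "contact_force": force on the tool from outside, world axes, zero at the start; "wrist_torque": the same for the moment, N m; "opening": finger opening in m.
Only numpy, scipy, OpenCV 4.12 (cv2) and the standard library are available. Lean on these libraries where they do the work, as an engineer would, in place of code of your own. Each camera call takes 0.05 s, during which the arm holds its last target.

## Working session

There is one attempt and no reset: what is moved stays moved. The work goes in short steps, Python scripts to look and compute and a tool call to move; the robot and the scene stay as the last step left them, time stands still between calls to the robot, and variables do not carry over. Pictures are saved under pics/ and viewed, and the job is handed in when it is done.

Besides the shell and the picture viewer there is one more tool, called by a JSON object that holds its "op" and its "data", one argument or row to a line. step_arm: Moves the arm, as the interface text tells. Its arguments: {"type":"object","properties":{"motion":{"type":"array","items":{"type":"array","items":{"type":"array","items":{"type":"number"}}}},"newtons":{"type":"number"}},"required":["motion"]}

```bash
ls; mkdir -p pics; python3 - <<'E'
from rig import manip
import cv2,json
for n in("scene","top"):
    im=manip.read_camera(n); cv2.imwrite(f"pics/{n}0.png",im[:,:,::-1])
    i=manip.camera_info(n); print(n,i)
print(manip.state(),manip.tips_ahead)
E
```

```text
pics
scene {'mtx': array([[382.39234909,   0.        , 258.18876294],
       [  0.        , 382.39234909, 186.9125028 ],
       [  0.        ,   0.        ,   1.        ]]), 'dist_coeffs': array([0.03462977, 0.        , 0.        , 0.        , 0.        ]), 'camera_from_world': array([[ 0.22969045,  0.97326001, -0.00269214, -0.07130551],
       [ 0.66297822, -0.15848748, -0.73167042, -0.25307585],
       [-0.71253223,  0.16627288, -0.68165325,  1.54101268],
       [ 0.        ,  0.        ,  0.        ,  1.        ]])}
top {'mtx': array([[490.21762706,   0.        , 254.49966421],
       [  0.        , 490.21762706, 189.91873859],
       [  0.        ,   0.        ,   1.        ]]), 'dist_coeffs': array([-0.07879712,  0.        ,  0.        ,  0.        ,  0.        ]), 'camera_from_world': array([[-3.11817914e-04, -9.99998724e-01,  1.56705404e-03,
        -5.35141671e-02],
       [-9.98297391e-01,  2.19882615e-04, -5.83289875e-02,
         5.08780874e-01],
       [ 5.83285685e-02, -1.58257398e-03, -9.98296185e-01,
         1.82950642e+00],
       [ 0.00000000e+00,  0.00000000e+00,  0.00000000e+00,
         1.00000000e+00]])}
{'clock': 0.1, 'q': array([-1.43607422e+00,  3.59441004e-01,  1.51134406e+00, -3.60192556e-06,
        1.27248063e+00, -1.15089125e-01]), 'joint_velocities': array([ 2.17968374e-06, -2.06665254e-03, -3.21590956e-03,  2.20516336e-04,
        1.50983919e-05,  1.25723767e-03]), 'tau': array([-8.75395722e-05, -5.28652310e+01, -2.79349387e+01, -1.72444534e-04,
        5.01394927e-03, -3.57704053e-06]), 'eef_pos': array([ 0.14825015, -0.58078457,  0.24452528]), 'eef_rot': array([ 9.92209017e-01,  1.24581569e-01, -9.93245954e-06, -8.36463468e-04]), 'contact_force': array([-0.23612144,  0.00346749, -0.6518742 ]), 'wrist_torque': array([-0.00638384, -0.00714624,  0.00770335]), 'opening': 0.08540680211617764} 0.014
```

View pics/scene0.png

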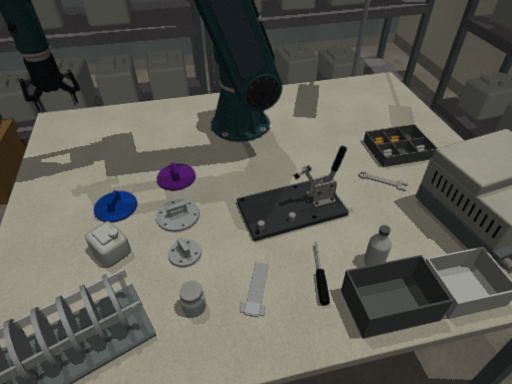

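View pics/top0.png

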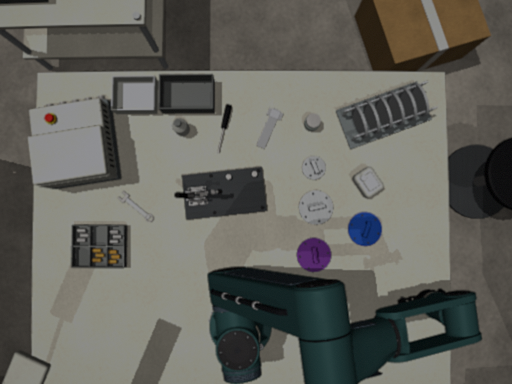

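Candidates for the disc are:
- grey large disc: scene (178,214), top (316,207)
- grey small disc: scene (184,252), top (314,167)
- purple disc: scene (176,176), top (314,254)
- blue disc: scene (115,206), top (365,228)

I choose the grey large one and will check it in a crop and by measured diameter.

```bash
cat > h.py <<'E'
import numpy as np,cv2
from rig import manip
def ray(n,uv):
    i=manip.camera_info(n);T=i["camera_from_world"];R,t=T[:3,:3],T[:3,3]
    p=cv2.undistortPoints(np.array(uv,float).reshape(-1,1,2),i["mtx"],i["dist_coeffs"]).reshape(-1,2)
    d=np.c_[p,np.ones(len(p))]@R
    return -R.T@t,d
def onz(n,uv,z):
    c,d=ray(n,uv);return c+d*((z-c[2])/d[:,2])[:,None]
def proj(n,P):
    i=manip.camera_info(n);T=i["camera_from_world"]
    return cv2.projectPoints(np.array(P,float).reshape(-1,3),cv2.Rodrigues(T[:3,:3])[0],T[:3,3],i["mtx"],i["dist_coeffs"])[0].reshape(-1,2)
def tri(uv1,uv2):
    c1,d1=ray("scene",[uv1]);c2,d2=ray("top",[uv2]);d1=d1[0]/np.linalg.norm(d1[0]);d2=d2[0]/np.linalg.norm(d2[0])
    s=np.linalg.lstsq(np.c_[d1,-d2],c2-c1,rcond=None)[0]
    a,b=c1+s[0]*d1,c2+s[1]*d2
    return (a+b)/2,np.linalg.norm(a-b)
E
python3 - <<'E'
import cv2,numpy as np
s=cv2.imread("pics/scene0.png");t=cv2.imread("pics/top0.png")
def crop(im,x0,y0,w,h,k,o):cv2.imwrite(o,cv2.resize(im[y0:y0+h,x0:x0+w],None,fx=k,fy=k,interpolation=cv2.INTER_CUBIC))
a=cv2.resize(t[145:235,285:345],(400,600),interpolation=cv2.INTER_CUBIC)
b=cv2.resize(s[190:280,140:215],(400,480),interpolation=cv2.INTER_CUBIC)
b=cv2.copyMakeBorder(b,0,120,0,0,0)
cv2.imwrite("pics/disc.png",np.hstack([a,b]))
crop(t,170,155,105,75,7.5,"pics/fix_t.png")
crop(s,230,140,125,100,6,"pics/fix_s.png")
E
```

```text
(no output)
```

View pics/disc.png

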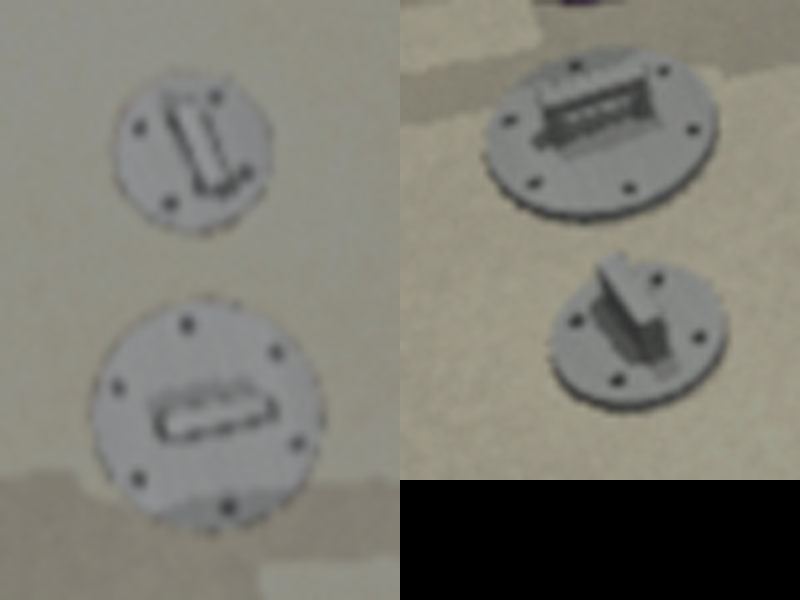

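View pics/fix_t.png

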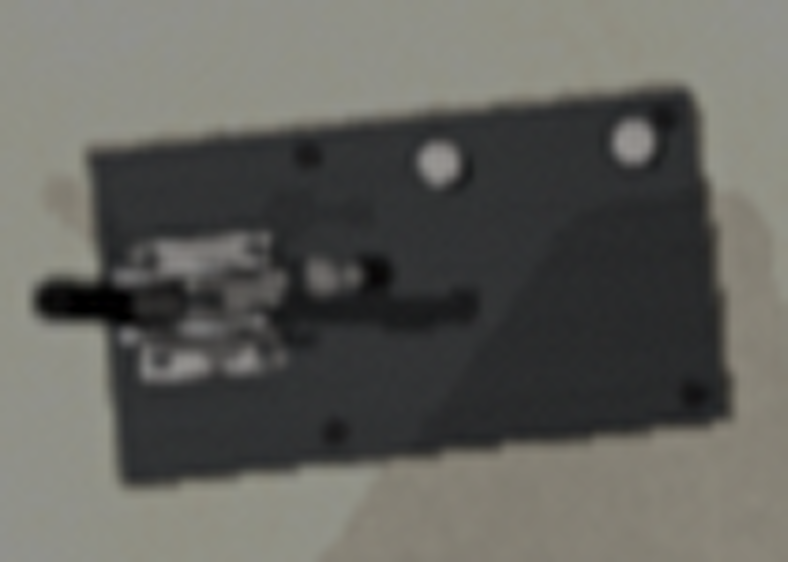

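View pics/fix_s.png

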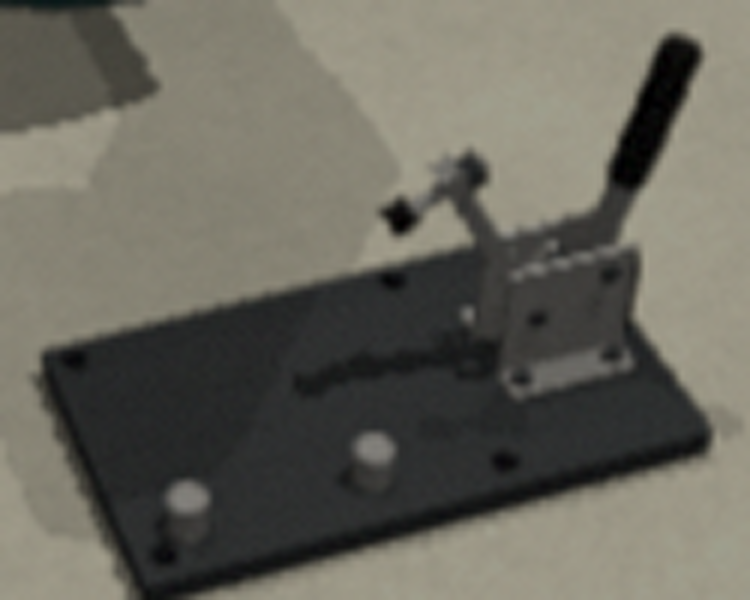

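```bash
python3 - <<'E'
from h import *
s=cv2.imread("pics/scene0.png");t=cv2.imread("pics/top0.png")
g=t.max(2).astype(float)
def blob(x,y,r=8,th=100):
    w=g[y-r:y+r+1,x-r:x+r+1];n,l,st,c=cv2.connectedComponentsWithStats((w>th).astype(np.uint8));k=l[r,r];
    m=l==k; W=np.where(cv2.dilate(m.astype(np.uint8),np.ones((3,3)))>0,np.clip(w-55,0,None),0)
    yy,xx=np.mgrid[y-r:y+r+1,x-r:x+r+1];return (xx*W).sum()/W.sum(),(yy*W).sum()/W.sum(),st[k,4]
a=blob(228,177);b=blob(254,174);print(a,b)
P=onz("top",[a[:2],b[:2]],.042);print("posts",P,np.linalg.norm(P[0]-P[1]))
c2=lambda u,v:((u+.5)/6-.5+230,(v+.5)/6-.5+140)
Q=onz("scene",[c2(376,443),c2(187,497)],.042);print("scene posts",Q,np.linalg.norm(Q[0]-Q[1]))
for nm,A,B in(("top",P,None),("scene",Q,None)):
    ey=(A[0]-A[1])[:2];ey/=np.linalg.norm(ey);ex=np.array([ey[1],-ey[0]]);h=A.mean(0)[:2]-.0574*ex
    print(nm,"ex",ex,"ey",ey,"home",h)
    corners=[np.r_[h+x*ex+y*ey,.02] for x,y in((.085,.225),(.085,-.08),(-.085,-.08),(-.085,.225))]
    print(((proj("top",corners)-[170,155]+.5)*7.5-.5).round())
# discs
hsv=cv2.cvtColor(t,cv2.COLOR_BGR2HSV)
print(hsv[207-12,316],hsv[200,290],hsv[225,316],hsv[232,300])
for nm,im,pts in(("top",t,((316,207),(314,167))),("scene",s,((178,214),(184,252)))):
    hs=cv2.cvtColor(im,cv2.COLOR_BGR2HSV);lab=cv2.cvtColor(im,cv2.COLOR_BGR2LAB)
    for (x,y) in pts:
        r=30;w=lab[y-r:y+r,x-r:x+r].astype(int);m=(w[:,:,2]<132).astype(np.uint8)
        n,l,st,c=cv2.connectedComponentsWithStats(m);k=1+np.argmin(abs(c[1:]-r).sum(1)-st[1:,4]/20)
        cs=cv2.findContours((l==k).astype(np.uint8),0,1)[0][0]
        e=cv2.fitEllipse(cv2.convexHull(cs));cc=(e[0][0]+x-r,e[0][1]+y-r)
        hull=cv2.convexHull(cs).reshape(-1,2)+[x-r,y-r]
        W=onz(nm,hull,.01);(cx,cy),R=cv2.minEnclosingCircle(W[:,:2].astype(np.float32))
        print(nm,cc,e[1],onz(nm,[cc],.01),"circ",cx,cy,R)
E
```

```text
(np.float64(227.99848714069591), np.float64(176.24357034795764), np.int32(22)) (np.float64(253.9158969372873), np.float64(173.42489061740397), np.int32(25))
posts [[ 0.55807849  0.04479884  0.042     ]
 [ 0.56855659 -0.05145721  0.042     ]] 0.09682467713961534
scene posts [[ 0.55621736  0.04489408  0.042     ]
 [ 0.5690516  -0.05336162  0.042     ]] 0.09909036364913439
top ex [0.99412728 0.10821716] ey [-0.10821716  0.99412728] home [ 0.50625463 -0.00954085]
[[ 85. 150.]
 [689.  84.]
 [726. 421.]
 [119. 487.]]
scene ex [0.99157673 0.1295206 ] ey [-0.1295206   0.99157673] home [ 0.50571798 -0.01166825]
[[ 87. 161.]
 [689.  82.]
 [734. 418.]
 [128. 498.]]
[120   4 142] [ 30  23 144] [ 23  28 117] [ 22  29 130]
top (315.51650047302246, 207.06650924682617) (34.197444915771484, 34.64461135864258) [[ 0.44423731 -0.28369633  0.01      ]] circ 0.44429802894592285 -0.28420355916023254 0.06586989760398865
top (313.4646873474121, 167.4035358428955) (23.789905548095703, 24.309167861938477) [[ 0.59444199 -0.27705847  0.01      ]] circ 0.5930768251419067 -0.2777314782142639 0.047092974185943604
scene (177.28185081481934, 214.8245506286621) (31.63153076171875, 43.38944625854492) [[ 0.45232888 -0.28613729  0.01      ]] circ 0.4495049715042114 -0.2861146926879883 0.06711563467979431
scene (183.9265022277832, 252.12025451660156) (28.555910110473633, 32.41185760498047) [[ 0.59838697 -0.27923249  0.01      ]] circ 0.5944132804870605 -0.2766103744506836 0.051248740404844284
```

```bash
python3 - <<'E'
from h import *
s=cv2.imread("pics/scene0.png");t=cv2.imread("pics/top0.png")
c=np.array([.445,-.284])
for ang in (96,100,104):
    d=np.array([np.cos(np.radians(ang)),np.sin(np.radians(ang))]);n=np.array([-d[1],d[0]])
    rect=[np.r_[c+a*d+b*n,.046] for a,b in((.03,.007),(.03,-.007),(-.03,-.007),(-.03,.007))]
    print(ang,proj("top",rect).round(1).tolist(),proj("scene",rect).round(1).tolist())
a=cv2.resize(t[190:225,298:333],(560,560),interpolation=cv2.INTER_CUBIC)
cv2.imwrite("pics/bar_t.png",a)
cv2.imwrite("pics/bar_s.png",cv2.resize(s[192:237,153:203],(800,720),interpolation=cv2.INTER_CUBIC)[:600])
# handle tip & pad
print("clamp: grip end",tri((342.5,149),(175.2,194.3)))
print("pad",tri(((400+.5)/6+229.5,(215+.5)/6+139.5),((378+.5)/7.5+169.5,(274+.5)/7.5+154.5)))
E
```

```text
96 [[309.0, 209.4], [308.6, 205.6], [324.6, 203.9], [325.1, 207.7]] [[185.5, 200.8], [186.5, 203.9], [166.3, 208.8], [165.6, 205.6]]
100 [[309.2, 209.9], [308.5, 206.2], [324.4, 203.4], [325.1, 207.1]] [[185.2, 200.4], [186.5, 203.4], [166.7, 209.2], [165.5, 206.1]]
104 [[309.4, 210.4], [308.5, 206.8], [324.2, 202.8], [325.1, 206.5]] [[184.9, 200.0], [186.4, 202.9], [167.0, 209.6], [165.6, 206.6]]
clamp: grip end (array([0.48206216, 0.2128154 , 0.19392063]), np.float64(0.0074608770846952355))
pad (array([0.4977503 , 0.06854312, 0.13566005]), np.float64(0.0012016938525107614))
```

View pics/bar_t.png

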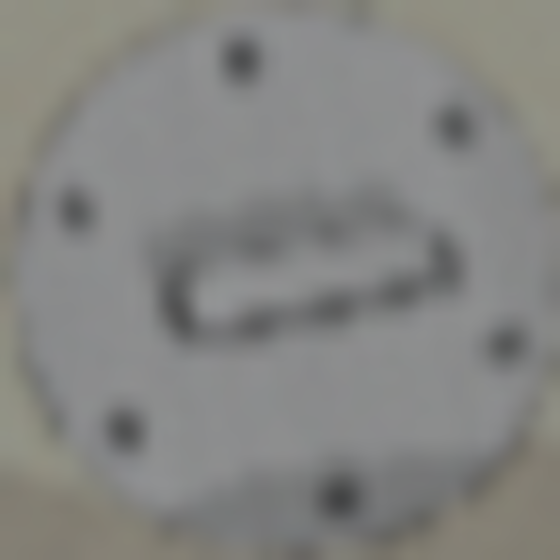

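View pics/bar_s.png

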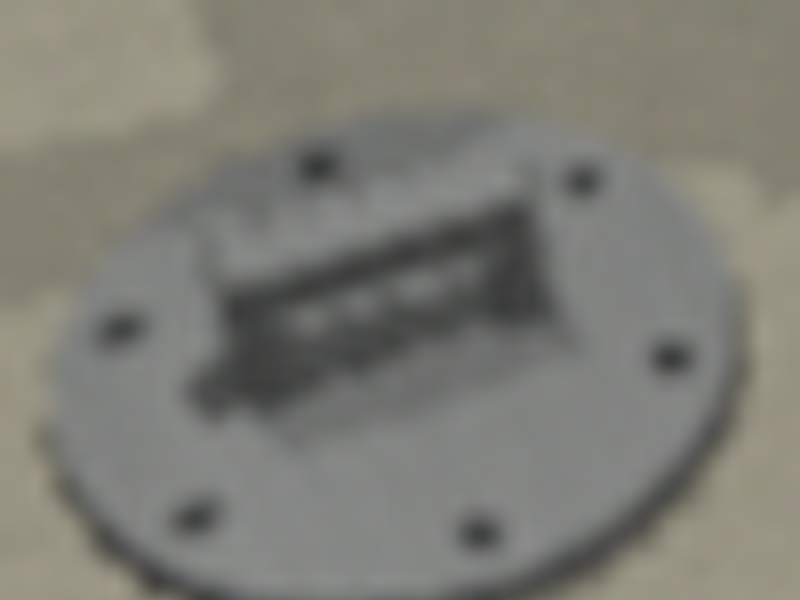

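The scene and top crops agree: the ringed grey disc measures R≈66 mm at (0.444,-0.285), with its bar at about 101.5° in world. The fixture yaw is about 6.2° and home is at (0.506,-0.0095). The open pad is at (0.498,0.069,0.136).

```bash
cat >> h.py <<'E'
from scipy.spatial.transform import Rotation as Rn
def plan(x,y,z,yaw,N):
    """yaw: world angle (deg) of tool y axis"""
    st=manip.state();p=st["eef_pos"];R=Rn.from_quat(st["eef_rot"])
    ty=R.apply([0,1,0]);cur=np.degrees(np.arctan2(ty[1],ty[0]));d=(yaw-cur+180)%360-180
    print("t",st["clock"],"pos",p.round(4),"yaw",cur.round(2),"tilt",np.degrees(np.arccos(-R.apply([0,0,1])[2])).round(2),"F",st["contact_force"].round(2),"open",round(st["opening"],4))
    tw=-d/N;step=(np.array([x,y,z])-p)/N
    for i in range(N):
        v=R.inv().apply(step)*100;print([round(float(a),2) for a in v]+[round(tw,1)])
        R=R*Rn.from_euler("z",tw,degrees=True)
E
python3 -c "
from h import *
plan(.444,-.285,.2,11.5,10)"
```

```text
t 0.1 pos [ 0.1483 -0.5808  0.2445] yaw -75.69 tilt 0.1 F [-0.24  0.   -0.65] open 0.0854
[3.6, -2.13, 0.45, np.float64(-8.7)]
[3.88, -1.56, 0.45, np.float64(-8.7)]
[4.07, -0.96, 0.45, np.float64(-8.7)]
[4.17, -0.33, 0.45, np.float64(-8.7)]
[4.17, 0.31, 0.45, np.float64(-8.7)]
[4.08, 0.93, 0.45, np.float64(-8.7)]
[3.89, 1.54, 0.45, np.float64(-8.7)]
[3.61, 2.11, 0.45, np.float64(-8.7)]
[3.25, 2.64, 0.45, np.float64(-8.7)]
[2.81, 3.1, 0.45, np.float64(-8.7)]
```

{"op": "step_arm", "data": {
  "motion": [
    [[3.6, -2.1, 0.4, -8.7, -1], [3.9, -1.6, 0.4, -8.7, -1], [4.1, -1.0, 0.4, -8.7, -1], [4.2, -0.3, 0.4, -8.7, -1], [4.2, 0.3, 0.4, -8.7, -1]]
  ]
}}

```text
clock: 0.72
eef_pos: [0.2974, -0.4286, 0.2223]
eef_rot: [0.871, 0.491, 0.0, -0.001]
contact_force: [0.6, -1.2, 0.5]
opening: 0.0851
```

{"op": "step_arm", "data": {
  "motion": [
    [[4.1, 0.9, 0.4, -8.7, -1], [3.9, 1.5, 0.4, -8.7, -1], [3.6, 2.1, 0.4, -8.7, -1], [3.2, 2.6, 0.4, -8.7, -1], [2.8, 3.1, 0.4, -8.7, -1]]
  ]
}}

```text
clock: 1.35
eef_pos: [0.4437, -0.2704, 0.2007]
eef_rot: [0.617, 0.787, 0.001, -0.002]
contact_force: [0.5, 0.6, -1.1]
opening: 0.0855
```

```bash
python3 -c "
from h import *
plan(.444,-.285,.08,11.5,5)"
```

```text
t 1.35 pos [ 0.4437 -0.2704  0.2007] yaw 13.81 tilt 0.31 F [ 0.55  0.58 -1.12] open 0.0855
[-0.3, -0.06, 2.41, np.float64(0.5)]
[-0.3, -0.06, 2.41, np.float64(0.5)]
[-0.3, -0.06, 2.41, np.float64(0.5)]
[-0.3, -0.05, 2.41, np.float64(0.5)]
[-0.3, -0.05, 2.41, np.float64(0.5)]
```

{"op": "step_arm", "data": {
  "motion": [
    [[-0.5, -0.1, 2.4, 1, -1], [-0.5, -0.1, 2.4, 1, -1], [-0.4, 0, 2.4, 0.4, -1], [0, 0, 2.4, 0, -1], [0, 0, 2.0, 0, -1]]
  ]
}}

```text
clock: 1.98
eef_pos: [0.4477, -0.2812, 0.0816]
eef_rot: [0.631, 0.776, 0.001, -0.002]
contact_force: [0.0, 0.1, 0.0]
opening: 0.0852
```

```bash
python3 - <<'E'
from h import *
plan(.444,-.285,.034,11.5,3)
im=manip.read_camera("scene")[:,:,::-1]
cv2.imwrite("pics/pre.png",cv2.resize(im[150:270,110:260],None,fx=5,fy=5,interpolation=cv2.INTER_CUBIC))
E
```

```text
t 1.975 pos [ 0.4477 -0.2812  0.0816] yaw 11.81 tilt 0.25 F [0.02 0.07 0.03] open 0.0852
[-0.11, -0.15, 1.59, np.float64(0.1)]
[-0.11, -0.15, 1.59, np.float64(0.1)]
[-0.11, -0.15, 1.59, np.float64(0.1)]
```

View pics/pre.png

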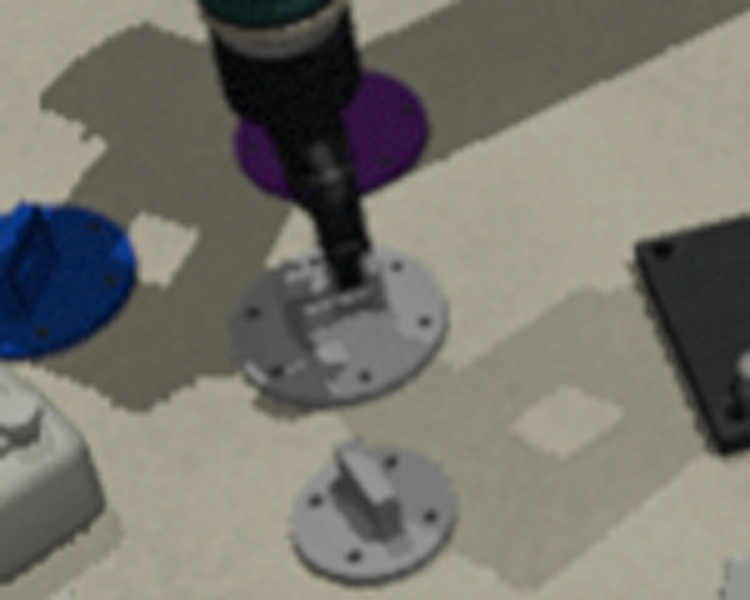

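The gripper is centred over the large disc's bar (crop ~(335,300)), with the small disc well clear at ~(370,510).

{"op": "step_arm", "data": {
  "motion": [
    [[-0.1, -0.2, 1.6, 0, -1], [-0.1, -0.1, 1.6, 0, -1], [-0.1, -0.1, 1.0, 0, -1], [0, 0, 0.5, 0, -1]]
  ]
}}

```text
clock: 2.52
eef_pos: [0.443, -0.2839, 0.0308]
eef_rot: [0.631, 0.776, 0.001, -0.004]
contact_force: [-0.1, 0.6, 1.2]
opening: 0.0856
```

{"op": "step_arm", "data": {
  "motion": [
    [[0, 0, 0, 0, 1], [0, 0, 0, 0, 1], [0, 0, 0, 0, 1], [0, 0, 0, 0, 1], [0, 0, 0, 0, 1]]
  ],
  "newtons": 60
}}

```text
clock: 3.15
eef_pos: [0.4439, -0.2844, 0.0319]
eef_rot: [0.631, 0.776, 0.001, -0.003]
contact_force: [0.8, 0.3, -4.1]
opening: 0.0128
```

```bash
python3 - <<'E'
from h import *
plan(.444,-.285,.034,11.5,1)
E
```

```text
t 3.15 pos [ 0.4439 -0.2844  0.0319] yaw 11.81 tilt 0.34 F [ 0.76  0.29 -4.1 ] open 0.0128
[-0.06, -0.0, -0.21, np.float64(0.3)]
```

{"op": "step_arm", "data": {
  "motion": [
    [[0, 0, -0.5, 0, 1], [0, 0, -1.5, 0, 1], [0, 0, -2.0, 0, 1], [0, 0, -2.0, 0, 1], [0, 0, -1.5, 0, 1]]
  ]
}}

```text
clock: 3.78
eef_pos: [0.4422, -0.2833, 0.1099]
eef_rot: [0.631, 0.776, 0.001, -0.005]
contact_force: [0.8, -0.2, -4.3]
opening: 0.013
```

```bash
python3 - <<'E'
from h import *
im=manip.read_camera("scene")[:,:,::-1]
cv2.imwrite("pics/lift.png",cv2.resize(im[130:270,110:260],None,fx=4,fy=4,interpolation=cv2.INTER_CUBIC))
c=np.array([.5063,-.0095]);ex=np.array([.9941,.1082])
g=c-.025*ex;print(g)
plan(g[0],g[1],.105,6.2,7)
E
```

```text
[ 0.4814475 -0.012205 ]
t 3.825 pos [ 0.443  -0.284   0.1117] yaw 11.81 tilt 0.46 F [ 0.39  0.4  -1.79] open 0.0134
[3.69, 1.33, 0.12, np.float64(0.8)]
[3.71, 1.28, 0.12, np.float64(0.8)]
[3.72, 1.23, 0.12, np.float64(0.8)]
[3.74, 1.18, 0.12, np.float64(0.8)]
[3.76, 1.12, 0.12, np.float64(0.8)]
[3.77, 1.07, 0.12, np.float64(0.8)]
[3.79, 1.02, 0.12, np.float64(0.8)]
```

View pics/lift.png

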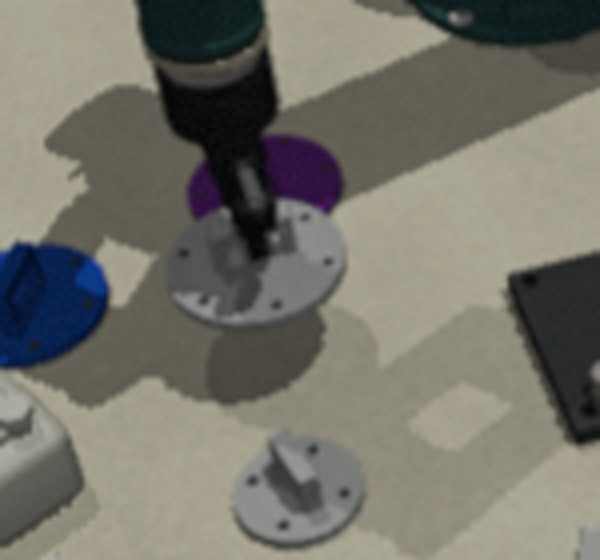

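The disc hangs level in the grip (crop ~(258,262)) and the small disc is untouched.

{"op": "step_arm", "data": {
  "motion": [
    [[2.0, 0.7, 0, 0.8, 1], [3.7, 1.3, 0.1, 0.8, 1], [3.7, 1.3, 0.1, 0.8, 1], [3.7, 1.2, 0.1, 0.8, 1], [3.7, 1.2, 0.1, 0.8, 1]]
  ]
}}

```text
clock: 4.45
eef_pos: [0.4719, -0.1077, 0.1116]
eef_rot: [0.66, 0.751, 0.002, -0.0]
contact_force: [1.3, 0.6, -4.7]
opening: 0.0129
```

```bash
python3 - <<'E'
from h import *
plan(.4814,-.0122,.105,6.2,4)
E
```

```text
t 4.45 pos [ 0.4719 -0.1077  0.1116] yaw 7.37 tilt 0.18 F [ 1.3   0.55 -4.7 ] open 0.0129
[2.34, 0.54, 0.17, np.float64(0.3)]
[2.34, 0.53, 0.17, np.float64(0.3)]
[2.34, 0.52, 0.17, np.float64(0.3)]
[2.34, 0.51, 0.17, np.float64(0.3)]
```

{"op": "step_arm", "data": {
  "motion": [
    [[2.5, 0.5, 0, 0.3, 1], [2.5, 0.5, 0, 0.3, 1], [2.0, 0.5, 0, 0.3, 1], [1.2, 0.4, 0, 0.3, 1], [0, 0, 0, 0, 1]]
  ]
}}

```text
clock: 5.08
eef_pos: [0.4799, -0.0184, 0.1132]
eef_rot: [0.667, 0.745, 0.002, -0.001]
contact_force: [0.4, -0.1, -4.4]
opening: 0.0132
```

```bash
python3 - <<'E'
from h import *
plan(.4814,-.0122,.056,6.2,3)
for n,(x,y,w,h) in(("scene",(215,120,140,120)),("top",(170,140,140,110))):
    im=manip.read_camera(n)[:,:,::-1]
    cv2.imwrite(f"pics/over_{n}.png",cv2.resize(im[y:y+h,x:x+w],None,fx=5,fy=5,interpolation=cv2.INTER_CUBIC))
E
```

```text
t 5.075 pos [ 0.4799 -0.0184  0.1132] yaw 6.35 tilt 0.2 F [ 0.44 -0.11 -4.4 ] open 0.0132
[0.19, 0.07, 1.91, np.float64(0.1)]
[0.19, 0.07, 1.91, np.float64(0.1)]
[0.19, 0.07, 1.91, np.float64(0.1)]
```

View pics/over_scene.png

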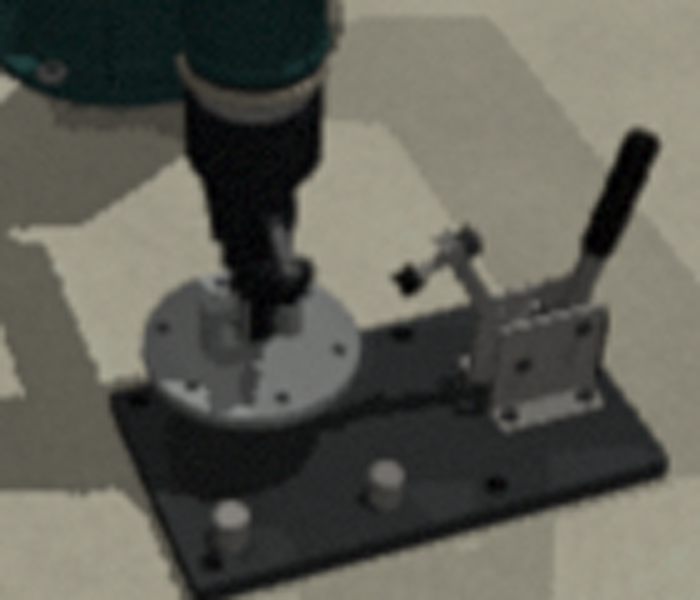

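View pics/over_top.png

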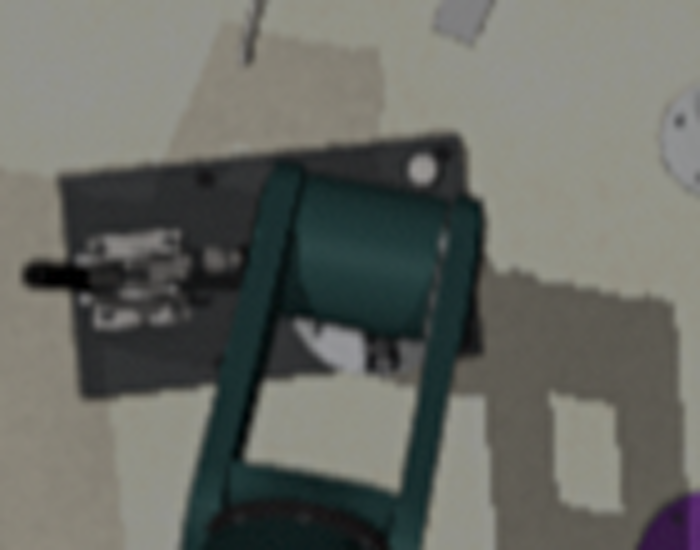

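{"op": "step_arm", "data": {
  "motion": [
    [[0.3, 0.1, 1.9, 0.1, 1], [0.2, 0.1, 1.8, 0.1, 1], [0.2, 0, 1.0, 0, 1], [0, 0, 0.6, 0, 1], [0, 0, 0, 0, 1]]
  ]
}}

```text
clock: 5.8
eef_pos: [0.4824, -0.0154, 0.0593]
eef_rot: [0.67, 0.743, 0.002, 0.001]
contact_force: [-0.1, -0.2, -4.2]
opening: 0.0131
```

```bash
python3 - <<'E'
from h import *
plan(.4814,-.0122,.052,6.2,3)
E
```

```text
t 5.8 pos [ 0.4824 -0.0154  0.0593] yaw 5.91 tilt 0.21 F [-0.09 -0.2  -4.22] open 0.0131
[0.11, -0.02, 0.24, np.float64(-0.1)]
[0.11, -0.02, 0.24, np.float64(-0.1)]
[0.11, -0.02, 0.24, np.float64(-0.1)]
```

{"op": "step_arm", "data": {
  "motion": [
    [[0.3, 0, 0.3, 0, 1], [0.1, 0, 0.3, 0, 1], [0, 0, 0.2, 0, 1]]
  ]
}}

```text
clock: 6.18
eef_pos: [0.4832, -0.0115, 0.052]
eef_rot: [0.67, 0.743, 0.002, 0.002]
contact_force: [0.7, -1.6, -0.3]
opening: 0.0132
```

{"op": "step_arm", "data": {
  "motion": [
    [[0, 0.5, 0.1, 0, 1], [0, 0.5, 0.1, 0, 1], [0, 0.5, 0.1, 0, 1], [0, 0.3, 0.1, 0, 1]]
  ]
}}

```text
clock: 6.68
eef_pos: [0.4848, -0.011, 0.0518]
eef_rot: [0.668, 0.744, -0.008, -0.008]
contact_force: [-9.5, -3.5, 15.9]
opening: 0.0128
```

```bash
python3 - <<'E'
from h import *
plan(.5063,-.0095,.052,6.2,2)
E
```

```text
t 6.675 pos [ 0.4848 -0.011   0.0518] yaw 6.21 tilt 1.31 F [-9.52 -3.5  15.86] open 0.0128
[-0.04, 1.08, -0.03, np.float64(0.0)]
[-0.04, 1.08, -0.03, np.float64(0.0)]
```

{"op": "step_arm", "data": {
  "motion": [
    [[0, 0, -0.1, 0, 1], [0, 0.4, -0.1, 0, 1], [0, 0.4, 0, 0, 1]]
  ]
}}

```text
clock: 7.05
eef_pos: [0.4937, -0.0101, 0.0544]
eef_rot: [0.668, 0.744, -0.008, -0.007]
contact_force: [0.3, -0.2, -4.3]
opening: 0.0132
```

```bash
python3 - <<'E'
from h import *
plan(.5063,-.0095,.052,6.2,2)
E
```

```text
t 7.05 pos [ 0.4937 -0.0101  0.0544] yaw 6.2 tilt 1.22 F [ 0.3  -0.22 -4.32] open 0.0132
[-0.04, 0.63, 0.11, np.float64(0.0)]
[-0.04, 0.63, 0.11, np.float64(0.0)]
```

{"op": "step_arm", "data": {
  "motion": [
    [[0, 0.5, 0, 0, 1], [0, 0.4, 0.1, 0, 1], [0, 0.1, 0.1, 0, 1]]
  ]
}}

```text
clock: 7.42
eef_pos: [0.5041, -0.009, 0.0519]
eef_rot: [0.667, 0.745, -0.009, -0.008]
contact_force: [-7.3, -3.9, 12.7]
opening: 0.0132
```

```bash
python3 - <<'E'
from h import *
plan(.5063,-.0095,.052,6.2,2)
E
```

```text
t 7.425 pos [ 0.5041 -0.009   0.0519] yaw 6.25 tilt 1.32 F [-7.26 -3.95 12.66] open 0.0132
[-0.04, 0.11, -0.01, np.float64(0.0)]
[-0.04, 0.11, -0.01, np.float64(0.0)]
```

{"op": "step_arm", "data": {
  "motion": [
    [[0, 0, -0.1, 0, 1], [0, 0, 0, 0, 0.55], [0, 0, 0, 0, 0.55], [0, 0, 0, 0, 0.55]]
  ]
}}

```text
clock: 7.92
eef_pos: [0.5056, -0.0091, 0.0534]
eef_rot: [0.668, 0.744, -0.008, -0.007]
contact_force: [0.1, -0.3, -1.3]
opening: 0.0194
```

```bash
python3 - <<'E'
from h import *
plan(.5063,-.0095,.052,6.2,2)
im=manip.read_camera("scene")[:,:,::-1]
cv2.imwrite("pics/home1.png",cv2.resize(im[140:245,225:355],None,fx=5.7,fy=5.7,interpolation=cv2.INTER_CUBIC))
E
```

```text
t 7.925 pos [ 0.5056 -0.0091  0.0534] yaw 6.24 tilt 1.17 F [ 0.07 -0.25 -1.27] open 0.0194
[-0.02, 0.04, 0.07, np.float64(0.0)]
[-0.02, 0.04, 0.07, np.float64(0.0)]
```

View pics/home1.png

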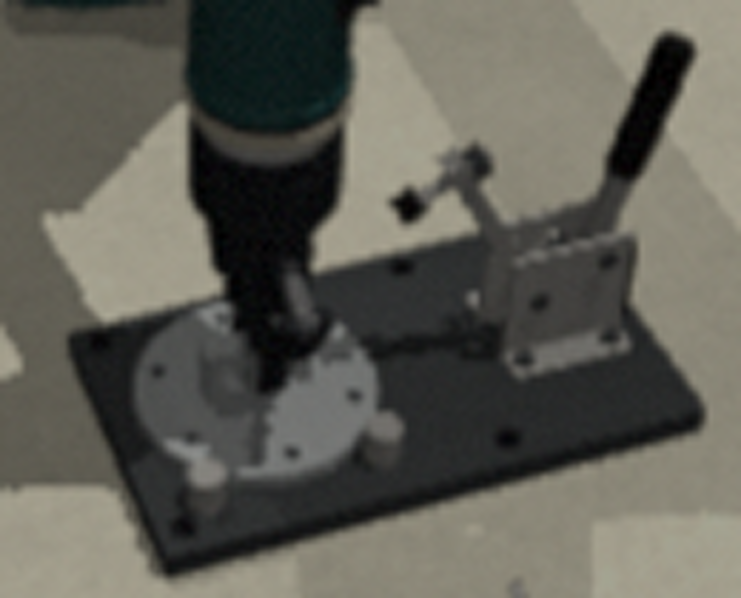

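The disc is on the plate, with the posts in the crop at (208,475) and (385,435), close to or touching the rim. With the jaws loosened, I'll nudge it gently towards the posts.

{"op": "step_arm", "data": {
  "motion": [
    [[0, 0.3, 0, 0, 0.55], [0, 0.2, 0, 0, 0.55]]
  ]
}}

```text
clock: 8.22
eef_pos: [0.5084, -0.0085, 0.053]
eef_rot: [0.667, 0.745, -0.009, -0.008]
contact_force: [-4.9, -1.7, 3.6]
opening: 0.0194
```

{"op": "step_arm", "data": {
  "motion": [
    [[0, 0.2, 0, 0, 0.55], [0, 0.2, 0, 0, 0.55]]
  ]
}}

```text
clock: 8.48
eef_pos: [0.5084, -0.0081, 0.0524]
eef_rot: [0.667, 0.745, -0.012, -0.011]
contact_force: [-6.6, -2.4, 5.2]
opening: 0.0193
```

{"op": "step_arm", "data": {
  "motion": [
    [[0, 0, -0.15, 0, 0.55], [0, 0.4, -0.05, 0, 0.55], [0, 0.4, 0, 0, 0.55]]
  ]
}}

```text
clock: 8.85
eef_pos: [0.5089, -0.0081, 0.0531]
eef_rot: [0.666, 0.746, -0.018, -0.016]
contact_force: [-11.1, -4.1, 7.6]
opening: 0.0192
```

```bash
python3 - <<'E'
from h import *
plan(.5063,-.0095,.054,6.2,2)
E
```

```text
t 8.85 pos [ 0.5089 -0.0081  0.0531] yaw 6.45 tilt 2.76 F [-11.11  -4.07   7.6 ] open 0.0192
[-0.06, -0.14, -0.04, np.float64(0.1)]
[-0.06, -0.14, -0.04, np.float64(0.1)]
```

{"op": "step_arm", "data": {
  "motion": [
    [[0, -0.2, 0, 0, 0.55], [0, 0, 0, 0, 0], [0, 0, 0, 0, -0.6], [0, 0, -0.1, 0, -0.6], [0, 0, -0.5, 0, -0.6]]
  ]
}}

```text
clock: 9.48
eef_pos: [0.5105, -0.0083, 0.0598]
eef_rot: [0.666, 0.745, -0.016, -0.014]
contact_force: [0.2, 0.0, -0.0]
opening: 0.0682
```

{"op": "step_arm", "data": {
  "motion": [
    [[0, 0, -2, 0, -0.6], [0, 0, -4, 0, -0.6], [0, 0, -4, 0, -0.6], [0, 0, -4, 0, -0.6], [-4, 0, -2, 0, -0.6]]
  ]
}}

```text
clock: 10.1
eef_pos: [0.5212, -0.0457, 0.2249]
eef_rot: [0.665, 0.746, -0.016, -0.015]
contact_force: [-0.1, 0.5, -0.5]
opening: 0.0681
```

```bash
python3 - <<'E'
from h import *
plan(.5063,-.0095,.2,6.2,2)
for n,(x,y,w,h) in(("scene",(225,120,140,120)),("top",(170,145,120,90))):
    im=manip.read_camera(n)[:,:,::-1];cv2.imwrite(f"pics/rel_{n}_full.png",im)
    cv2.imwrite(f"pics/rel_{n}.png",cv2.resize(im[y:y+h,x:x+w],None,fx=5,fy=5,interpolation=cv2.INTER_CUBIC))
E
```

```text
t 10.1 pos [ 0.5212 -0.0457  0.2249] yaw 6.6 tilt 2.53 F [-0.1   0.51 -0.47] open 0.0681
[1.88, -0.48, 1.27, np.float64(0.2)]
[1.88, -0.48, 1.27, np.float64(0.2)]
```

View pics/rel_scene.png

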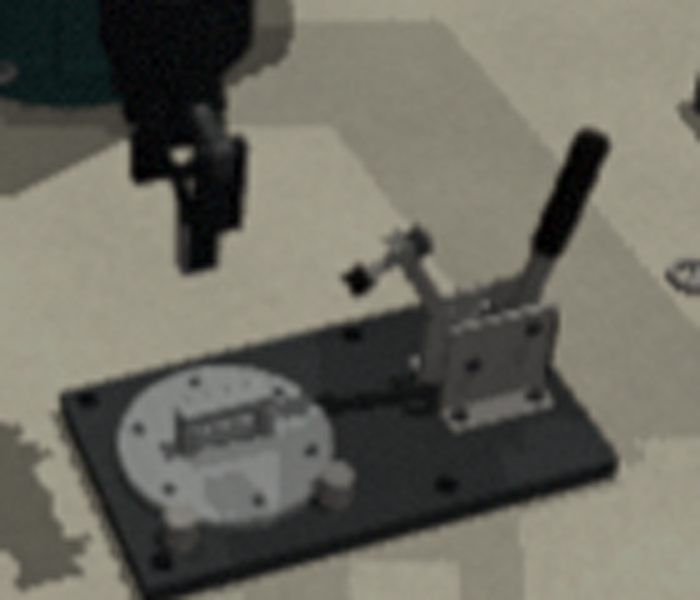

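View pics/rel_top.png

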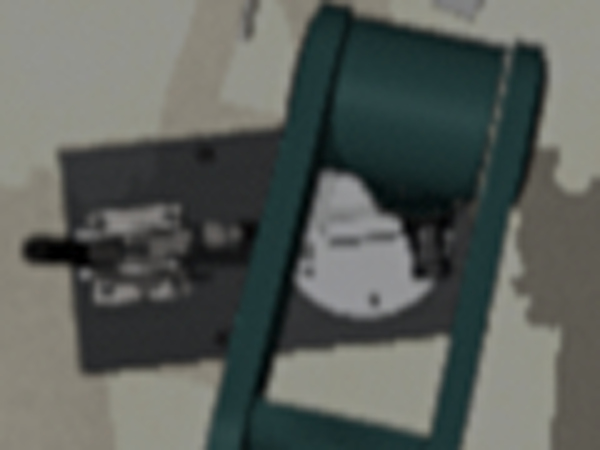

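Released: the disc lies flat with its rim at both posts in the scene crop ((180,530), (335,485)). I'll check it from the top once the arm has moved out of the way.

```bash
python3 - <<'E'
from h import *
plan(.4884,.1545,.28,6.2,5)
E
```

```text
t 10.2 pos [ 0.5231 -0.0499  0.2254] yaw 6.33 tilt 2.34 F [1.4  0.04 0.3 ] open 0.068
[4.14, -0.28, -1.09, np.float64(0.0)]
[4.14, -0.29, -1.09, np.float64(0.0)]
[4.14, -0.29, -1.09, np.float64(0.0)]
[4.14, -0.29, -1.09, np.float64(0.0)]
[4.14, -0.29, -1.09, np.float64(0.0)]
```

{"op": "step_arm", "data": {
  "motion": [
    [[0, 0, -3, 0, 1], [1, 0, -2.5, 0, 1], [5, -0.3, -0.3, 0, 1], [5, -0.3, -0.3, 0, 1], [5, -0.3, -0.2, 0, 1]]
  ]
}}

```text
clock: 10.82
eef_pos: [0.4985, 0.1107, 0.2897]
eef_rot: [0.67, 0.742, -0.016, -0.014]
contact_force: [0.8, -0.3, 0.5]
opening: -0.0001
```

```bash
python3 - <<'E'
from h import *
plan(.4884,.1545,.28,6.2,2)
E
```

```text
t 10.825 pos [0.4985 0.1107 0.2897] yaw 5.81 tilt 2.39 F [ 0.85 -0.27  0.46] open -0.0001
[2.23, -0.26, 0.49, np.float64(-0.2)]
[2.23, -0.25, 0.49, np.float64(-0.2)]
```

{"op": "step_arm", "data": {
  "motion": [
    [[2.0, -0.3, 0, -0.2, 1], [1.6, -0.2, 0, -0.2, 1], [0, 0, 0, 0, 1]]
  ]
}}

```text
clock: 11.2
eef_pos: [0.4871, 0.151, 0.2891]
eef_rot: [0.666, 0.746, -0.016, -0.015]
contact_force: [0.8, -1.2, 0.4]
opening: -0.0001
```

```bash
python3 - <<'E'
from h import *
plan(.4884,.1545,.19,6.2,4)
for n,(x,y,w,h) in(("scene",(225,110,140,120)),("top",(170,145,120,90))):
    im=manip.read_camera(n)[:,:,::-1];cv2.imwrite(f"pics/pp_{n}_full.png",im)
    cv2.imwrite(f"pics/pp_{n}.png",cv2.resize(im[y:y+h,x:x+w],None,fx=5,fy=5,interpolation=cv2.INTER_CUBIC))
E
```

```text
t 11.2 pos [0.4871 0.151  0.2891] yaw 6.48 tilt 2.5 F [ 0.84 -1.22  0.37] open -0.0001
[0.08, 0.15, 2.47, np.float64(0.1)]
[0.08, 0.15, 2.47, np.float64(0.1)]
[0.08, 0.15, 2.47, np.float64(0.1)]
[0.08, 0.15, 2.47, np.float64(0.1)]
```

View pics/pp_scene.png

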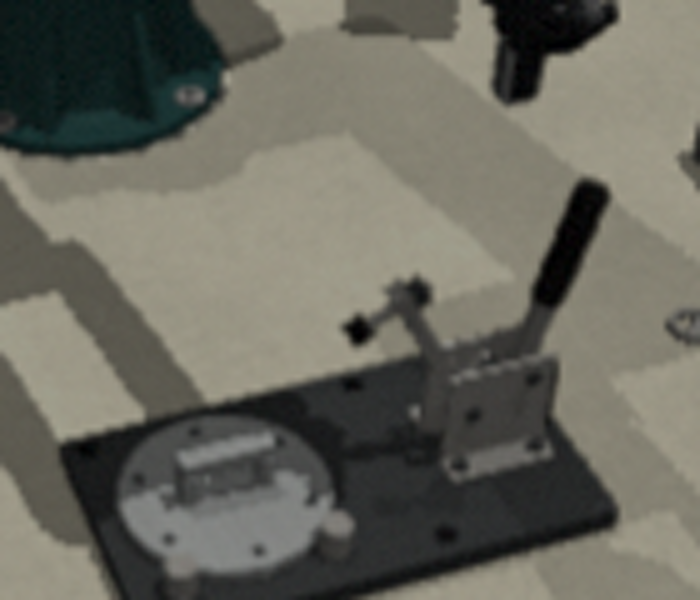

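View pics/pp_top.png

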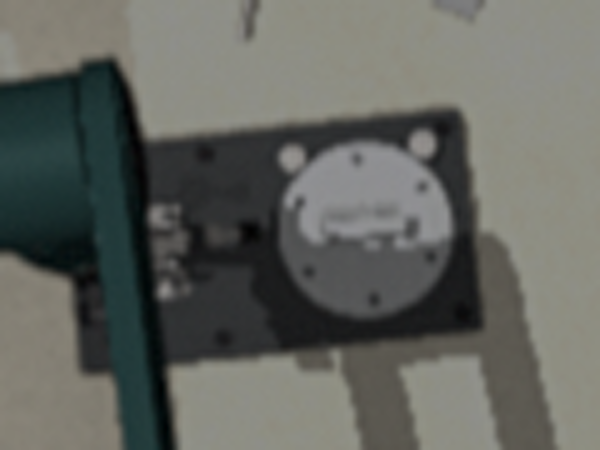

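The top view shows the disc (crop centre ~(366,228)) touching both posts at (292,157) and (423,143). I'll put a number on it.

```bash
python3 - <<'E'
from h import *
t=cv2.imread("pics/pp_top_full.png");g=t.max(2)
c=proj("top",[[.5063,-.0095,.03]])[0];print("expected px",c)
m=(g>72).astype(np.uint8)
yy,xx=np.mgrid[:m.shape[0],:m.shape[1]]
m[(yy-c[1])**2+(xx-c[0])**2>20.5**2]=0
hull=cv2.convexHull(cv2.findContours(m,0,1)[0][0] if False else np.vstack(cv2.findContours(m,0,1)[0])).reshape(-1,2)
W=onz("top",hull,.03)
ex=np.array([.9941,.1082]);ey=np.array([-.1082,.9941]);rel=W[:,:2]-[.5063,-.0095];x=rel@ex;y=rel@ey
k=x<.02
A=np.c_[2*x[k],2*y[k],np.ones(k.sum())];b=x[k]**2+y[k]**2;s=np.linalg.lstsq(A,b,rcond=None)[0]
print("disc in home frame",s[:2],"R",np.sqrt(s[2]+s[0]**2+s[1]**2),k.sum())
E
```

```text
expected px [242.67427002 190.34510815]
disc in home frame [ 0.00164823 -0.0002909 ] R 0.0643625791695059 14
```

The disc is within about 2 mm of home, which is at the noise level. Next I lower the shut fingers beside the handle on its -y side.

{"op": "step_arm", "data": {
  "motion": [
    [[0, 0.2, 2.5, 0, 1], [0, 0.2, 2.5, 0, 1], [0, 0.2, 2.5, 0, 1], [0, 0.1, 2.0, 0, 1], [0, 0, 0, 0, 1]]
  ]
}}

```text
clock: 11.92
eef_pos: [0.4934, 0.1446, 0.1918]
eef_rot: [0.669, 0.743, -0.016, -0.013]
contact_force: [0.1, -0.2, 0.1]
opening: -0.0001
```

```bash
cat >> h.py <<'E'
def fx():
    st=manip.state();p=st["eef_pos"];r=p[:2]-[.5063,-.0095]
    print("t",st["clock"],"fix x,y",(r@[.9941,.1082]).round(4),(r@[-.1082,.9941]).round(4),"z",p[2].round(4),"F",st["contact_force"].round(2),"axes",Rn.from_quat(st["eef_rot"]).as_matrix().round(3).tolist())
E
python3 - <<'E'
from h import *
fx()
im=manip.read_camera("scene")[:,:,::-1]
cv2.imwrite("pics/hp.png",cv2.resize(im[100:220,225:365],None,fx=5,fy=5,interpolation=cv2.INTER_CUBIC))
E
```

```text
t 11.925 fix x,y 0.0038 0.1546 z 0.1918 F [ 0.1  -0.22  0.11] axes [[-0.104, 0.994, -0.041], [0.995, 0.104, -0.005], [-0.001, -0.041, -0.999]]
```

View pics/hp.png

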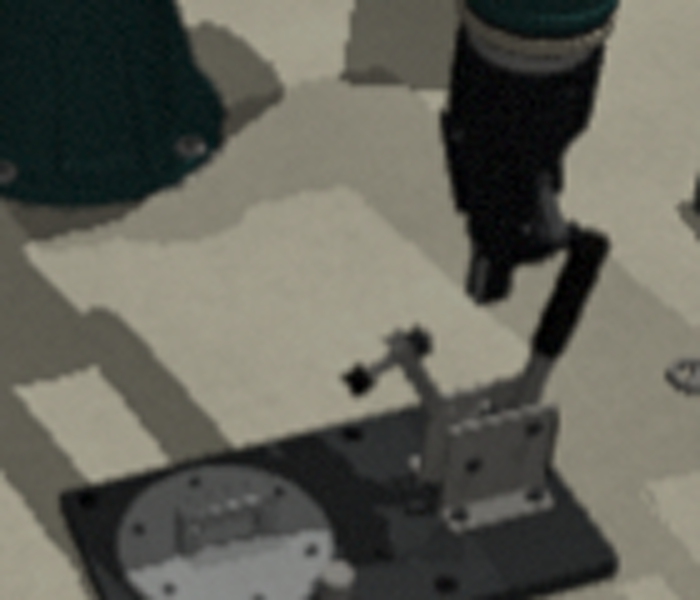

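{"op": "step_arm", "data": {
  "motion": [
    [[2.0, -0.3, 0.2, 0, 1], [2.0, -0.1, 0.2, 0, 1], [1.5, 0, 0.1, 0, 1], [1.0, 0, 0.3, 0, 1]]
  ]
}}

```text
clock: 12.48
eef_pos: [0.4848, 0.2122, 0.1879]
eef_rot: [0.67, 0.742, -0.013, -0.011]
contact_force: [0.7, -0.6, 0.1]
opening: 0.0
```

```bash
python3 -c "
from h import *
fx()"
```

```text
t 12.475 fix x,y 0.0027 0.2227 z 0.1879 F [ 0.69 -0.58  0.09] axes [[-0.102, 0.994, -0.033], [0.995, 0.102, -0.004], [-0.0, -0.033, -0.999]]
```

{"op": "step_arm", "data": {
  "motion": [
    [[1.0, -0.2, 1.0, 0, 1], [1.0, -0.1, 1.0, 0, 1], [0.8, 0, 0.9, 0, 1]]
  ]
}}

```text
clock: 12.85
eef_pos: [0.4781, 0.2422, 0.1579]
eef_rot: [0.67, 0.742, -0.012, -0.011]
contact_force: [0.1, 0.1, 1.4]
opening: -0.0001
```

```bash
python3 - <<'E'
from h import *
fx()
im=manip.read_camera("scene")[:,:,::-1]
cv2.imwrite("pics/hp2.png",cv2.resize(im[100:220,225:365],None,fx=5,fy=5,interpolation=cv2.INTER_CUBIC))
E
```

```text
t 12.85 fix x,y -0.0008 0.2533 z 0.1579 F [0.13 0.09 1.45] axes [[-0.102, 0.994, -0.031], [0.995, 0.102, -0.003], [0.0, -0.031, -1.0]]
```

View pics/hp2.png

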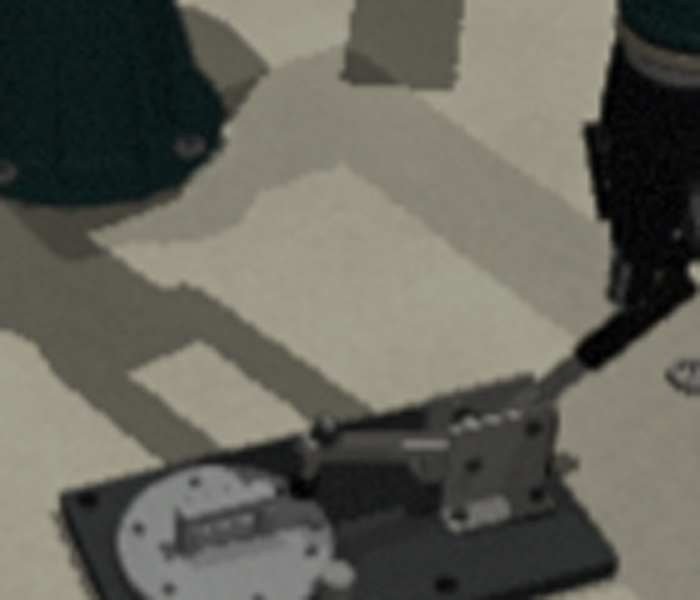

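The handle is swinging over and the pad (crop ~(305,480)) is coming down on the disc's +y edge. I'll continue along the arc.

{"op": "step_arm", "data": {
  "motion": [
    [[0.6, 0, 1.1, 0, 1], [0.5, 0, 1.1, 0, 1], [0.4, 0, 1.1, 0, 1]]
  ]
}}

```text
clock: 13.28
eef_pos: [0.4753, 0.259, 0.1224]
eef_rot: [0.67, 0.742, -0.011, -0.011]
contact_force: [-1.5, 2.3, 6.1]
opening: 0.0001
```

```bash
python3 -c "
from h import *
fx()"
```

```text
t 13.275 fix x,y -0.0017 0.2703 z 0.1224 F [-1.46  2.32  6.09] axes [[-0.101, 0.994, -0.032], [0.995, 0.101, -0.001], [0.002, -0.032, -0.999]]
```

{"op": "step_arm", "data": {
  "motion": [
    [[0.3, 0, 0.9, 0, 1], [0.2, 0, 0.8, 0, 1], [0, 0, 0.4, 0, 1]]
  ]
}}

```text
clock: 13.65
eef_pos: [0.4747, 0.2645, 0.1018]
eef_rot: [0.67, 0.742, -0.011, -0.011]
contact_force: [-10.2, -4.5, 54.5]
opening: -0.0001
```

```bash
python3 - <<'E'
from h import *
fx()
im=manip.read_camera("scene")[:,:,::-1]
cv2.imwrite("pics/hp3.png",cv2.resize(im[100:220,225:365],None,fx=5,fy=5,interpolation=cv2.INTER_CUBIC))
E
```

```text
t 13.65 fix x,y -0.0018 0.2758 z 0.1018 F [-10.21  -4.49  54.47] axes [[-0.101, 0.994, -0.031], [0.995, 0.101, -0.001], [0.002, -0.031, -1.0]]
```

View pics/hp3.png

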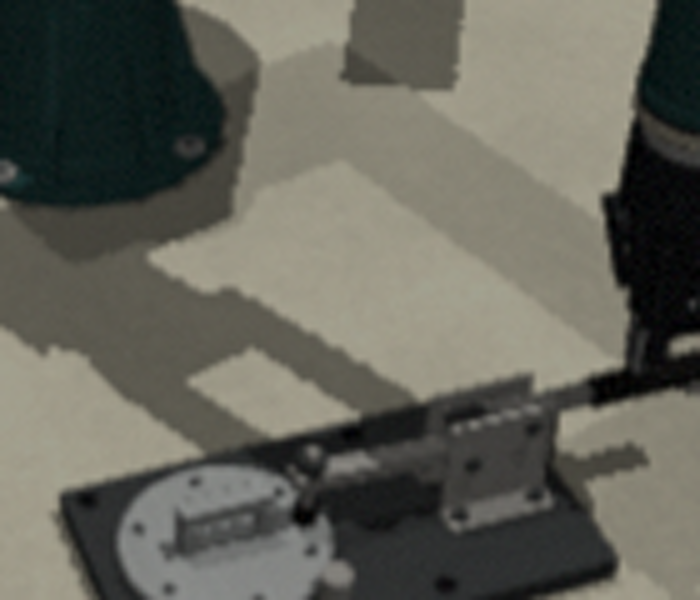

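The handle is horizontal and on its stop (54 N reaction on the fingers), with the pad on the disc at crop (305,505). Now I lift straight off.

{"op": "step_arm", "data": {
  "motion": [
    [[0, 0, -0.5, 0, 1], [0, 0, -2, 0, 1], [0, 0, -4, 0, 1], [0, 0, -4, 0, 1], [0, 0, -4, 0, 1]]
  ]
}}

```text
clock: 14.32
eef_pos: [0.4763, 0.2629, 0.2465]
eef_rot: [0.671, 0.742, -0.016, -0.013]
contact_force: [0.9, -0.1, -0.4]
opening: 0.0002
```

{"op": "step_arm", "data": {
  "motion": [
    [[4, 0, 0, 0, 1], [4, 0, 0, 0, 1], [0, 0, 0, 0, 1], [0, 0, 0, 0, 1]]
  ]
}}

```text
clock: 14.82
eef_pos: [0.4706, 0.3439, 0.2489]
eef_rot: [0.671, 0.741, -0.013, -0.011]
contact_force: [-0.9, 0.3, 0.2]
opening: 0.0001
```

```bash
python3 - <<'E'
from h import *
fx()
for n,(x,y,w,h) in(("scene",(140,130,250,150)),("top",(170,145,170,90))):
    im=manip.read_camera(n)[:,:,::-1];cv2.imwrite(f"pics/end_{n}_full.png",im)
    cv2.imwrite(f"pics/end_{n}.png",cv2.resize(im[y:y+h,x:x+w],None,fx=3.2 if n=="scene" else 4.5,fy=3.2 if n=="scene" else 4.5,interpolation=cv2.INTER_CUBIC))
# locked grip axis end predicted px (r=.128, level with pivot) and pad top
h=np.array([.5063,-.0095]);ey=np.array([-.1082,.9941])
for nm,y,z in(("gripend",.320,.078),("gripstart",.238,.078)):
    P=np.r_[h+y*ey,z];print(nm,(proj("scene",[P])[0]-[140,130]+.5)*3.2)
t=cv2.imread("pics/end_top_full.png");g=t.max(2)
c=proj("top",[[.5063,-.0095,.03]])[0]
m=(g>72).astype(np.uint8)
yy,xx=np.mgrid[:m.shape[0],:m.shape[1]]
m[(yy-c[1])**2+(xx-c[0])**2>20.5**2]=0
hull=cv2.convexHull(np.vstack(cv2.findContours(m,0,1)[0])).reshape(-1,2)
rel=onz("top",hull,.03)[:,:2]-h;x=rel@[.9941,.1082];y=rel@ey
k=(x<.02)&(y<.04)
s=np.linalg.lstsq(np.c_[2*x[k],2*y[k],np.ones(k.sum())],x[k]**2+y[k]**2,rcond=None)[0]
print("disc",s[:2],np.sqrt(s[2]+s[0]**2+s[1]**2),k.sum())
E
```

```text
t 14.825 fix x,y 0.0027 0.3551 z 0.2489 F [-0.86  0.3   0.16] axes [[-0.098, 0.995, -0.034], [0.995, 0.098, -0.004], [-0.001, -0.034, -0.999]]
gripend [723.70683711 136.45009206]
gripstart [649.02975094 155.18515302]
disc [-1.21897605e-03  9.51224946e-05] 0.06563031502989096 10
```

View pics/end_scene.png

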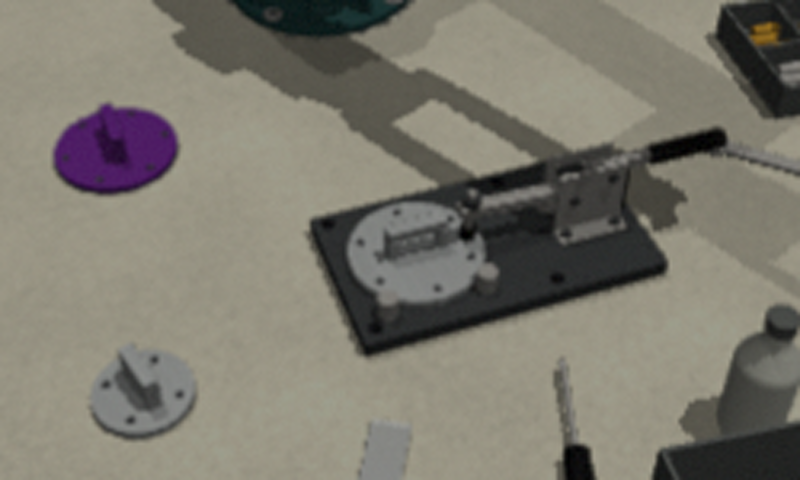

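View pics/end_top.png

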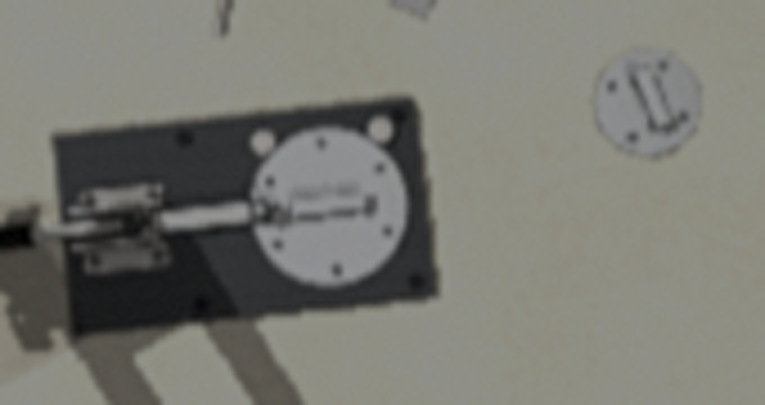

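The handle end sits at crop (722,138) and the locked prediction is (724,136), so the clamp stayed locked after release. The disc touches both posts and the small disc hasn't moved.

```bash
python3 -c "
from rig import manip
print(manip.job_done())"
```

```text
the job is handed in; nothing more can be done
None
```

I set the larger aluminium disc down on the fixture plate, bridge handle up, and nudged it against both stop posts. I then pushed the clamp handle down onto its stop, backed the arm clear and handed the job in at about 15 s. The system gave no verdict.

**Last checks that agreed:**
- **Disc:** the top picture shows its rim at both posts. My fit puts its centre about 1.2 mm from home after clamping. Before clamping it read +1.6 mm in x, so the difference is measurement noise.
- **Clamp:** with the arm clear, the handle end is within about 2 pixels of where it should be when locked. The pad sits on the disc's +y edge.
- **Other things:** the small disc showed no visible movement in the crops. I saw nothing else disturbed.

**What did not go cleanly or was not measured:**
- **First slide:** it stuck under about 16 N of down-force, so I eased up, hovered most of the way, and pushed the last few millimetres with loosened jaws. This left the tool tilted by about 2.5°.
- **Stop force:** the fingers pressed the handle on its stop with a peak of about 54 N. That is under the 120 N wrist limit; the 40 N limit covers only the arm and gripper body.
- **Pad force:** I could only judge it from the locked handle position, not measure it.

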